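# Unbolt the solvent chest

### The job

Unbolt the yellow solvent chest: press the red spring safety catch fully down with one fingertip and keep it held down while the other fingertip, behind the black knob, slides the bolt all the way back towards the chest's front edge. Only when the bolt is fully back, let go, so that the catch springs up again and locks the bolt open. Nothing is to be picked up: leave the lid shut and everything else standing where it is.

Things in the scene. Friction and masses are not known exactly. Their poses are not given: they have to be found in the camera images.
- chest: yellow steel solvent chest with red band, closed, fixed: 384 mm deep (x), 300 wide (y), deck 140 mm above the table. Origin at table height under the bolt's steel plate. x runs along the bolt from front edge (x=-112 mm, nearest the robot) to back (+273); y to the left; z up. Front deck is fixed up to x=+91; behind it the hinged lid, level with the deck
- bolt_guide (a point): top centre of the rear steel guide the bolt runs through, 22 mm above the deck, fixed at chest x=81, y=0 mm (12 mm along the bolt, 30 mm across). A like guide sits at x=-58. The bar is 16 mm wide, its top 18 mm above the deck. Axes as the chest's
- bolt (a joint): how far the steel bolt is drawn, m: 0 = shot (tip in the lid's keeper), 0.035 = fully back on its stop. Drawing moves it along chest -x, to the front edge. About 3 N friction; stays where left. Notches in its top take the catch's tooth at 0 (1.5 mm play) and from 0.032 to 0.035; with the catch up it is blocked there; in between the tooth rests on the bar
- knob_top (a point): centre of the top of the bolt's upright round black knob, 18 mm diameter, from 24 to 52 mm above the deck (12 mm stem below). It moves with the bolt: at chest x=+27, y=0 mm when shot, x=-8 when fully back. Between the shot knob's back side (x=36) and the rear guide 39 mm of bar are free for a fingertip. Axes as the chest's
- catch (a joint): angle of the spring safety catch, rad: 0 = up (tooth down in a notch of the bolt), 0.28 = pressed fully down on its stop; the tooth is clear of the bolt from about 0.20. When let go it springs up by itself if a notch of the bolt is under the tooth
- catch_plate (a point): centre of the upper face of the catch's red ribbed thumb plate, left (+y) of the bolt: chest x=-8 to +76, y=36 to 76 mm. Pressed straight down; hinged along the bolt at point catch_pivot. Catch up: centre 38 mm above the deck, sloping up away from the bolt by 0.15 rad; fully down: 29 mm, sloping down 0.13 rad. 4.5 N to start, 8.5 N fully down. A fingertip can slide along it while pressing
- catch_pivot (a point): on the axis of the catch's pivot barrel (8 mm diameter, along the bolt), fixed at chest x=34, y=24 mm, 30 mm above the deck. Its end brackets, 14 mm wide, 36 mm high, stand at x=-43 and +80. At x=-35 to -25 the catch's dark tooth arm crosses over the bar, 34 mm above the deck, 42 mm when pressed. Axes as the chest's when the catch is up
- keeper (a point): top centre of the steel keeper the bolt shoots into, on the front edge of the chest's lid, 22 mm above the deck, at chest x=107, y=0 mm with the lid shut. The lid is hinged at the chest's back edge, no spring, so lifting it lifts the keeper; it has a dark wire handle, 26 mm high (chest x=147, y=-120 to -50 mm)
- ink: small amber glass ink bottle with black cap, 32 mm diameter, 75 mm tall, standing on the chest's front deck to the right of the bolt. Origin at the centre of its underside, z up
- paint_jar: small blue paint jar with white lid, 42 mm diameter, 48 mm tall, standing on the chest's front deck to the left of the catch plate. Origin at the centre of its underside, z up
- gesso: white plastic tub, 92 mm diameter, 100 mm tall, on the table. Origin at the centre of its underside, z up
- brush_pot: black plastic pot of brushes, 88 mm wide at the rim, about 210 mm tall with the brushes, on the table. Origin at the centre of its underside, z up
- markers: black block holding nine coloured markers, 62 x 62 mm, 120 mm tall, on the table. Origin at the centre of its underside, z up
- tape: roll of masking tape lying flat, 96 mm diameter, 24 mm high, on the table. Origin at the centre of its underside, z up
- paint_tube: paint tube lying on the table, 125 mm long, 33 mm thick. Origin at the centre of its underside, z up

How it is judged (in metres and radians):
On the way, in this order (a step that is already met when the one before it is completed fails the run):
1. a fingertip holds the safety catch down clear of the bolt while the bolt is still shot (value of joint catch above 0.2 rad and contact force between the fingers and catch above 0.5 N and value of joint bolt below 0.004 m), for 0.1 s.
2. the bolt is drawn fully back with the catch still held down by the finger (value of joint catch above 0.18 rad and contact force between the fingers and catch above 0.3 N and value of joint bolt above 0.032 m), for 0.05 s.
At the end, for the whole second after the job is handed in: the bolt is drawn back by at least 31.5 of its 35 mm and at rest, the catch has sprung up again (within 0.04 rad) with its tooth in the bolt's open notch, the lid is shut (its keeper within 6 mm of where it was) (value of joint bolt above 0.0315 m and value of joint catch below 0.04 rad and distance of keeper from where it was at the start of the episode below 0.006 m and velocity of joint bolt below 0.01 m/s and velocity of joint catch below 0.05 rad/s); the robot touches nothing.
It fails at once if the bolt is between shot and fully back (6 to 30 mm drawn) while no finger holds the catch down (value of joint bolt between 0.006 and 0.03 m and contact force between the fingers and catch below 0.2 N).
It fails at once if the lid is lifted (its keeper moves by more than 10 mm) (distance of keeper from where it was at the start of the episode above 0.01 m).
It fails at once if a bystander is lifted, carried or shifted by more than 20 mm (distance of any of ink, paint_jar, gesso, brush_pot, markers, tape, paint_tube from where it was at the start of the episode above 0.02 m).
It also fails if it takes over 38 s, if anything falls off the work surface, if the arm or the gripper's body presses on something with over 40 N, if the wrist force passes 120 N, or if a joint passes its speed limit or range.

### The arm

A 6-joint arm with a two-finger parallel gripper is mounted at the origin on the work surface. World frame = base frame: x ahead of the robot, y to its left, z up, the work surface at z = 0. Lengths are in mm, angles in degrees, forces in N, time in s.
With the tool pointing down it reaches from about 350 to 850 mm from the base axis. Payload 8.1 kg.
Tool frame: the origin (TCP) lies midway between the tips of the shut fingers; the grasp point (between the pads) lies 19 mm behind it (r.pinch_z is the distance from the TCP to the grasp point, in mm); z points along the fingers, y is the line along which they close (so a half turn about z gives the same grasp; the last joint's range is limited). The gripper opens to 85 mm and grips with 20 to 120 N. Pads are 22 mm wide; open, the fingers measure 114 mm over their backs; the gripper's body (76 mm by 85 mm) begins 54 mm behind the grasp point. The pads swing forward as they close: fully open they stand 13 mm farther back than shut.
Start: joints at [70.909, 7.471, 85.268, -0, 87.261, -4.893], TCP at [147.141, 581.683, 231.292] pointing down, gripper open.
Joint ranges: [-169.43, 169.43], [-51.17, 129.36], [1.28, 143.12], [-76.62, 256.62], [0, 156.53], [-152.29, 152.29]. Speed limits (degrees/s): [136.94, 136.94, 159.86, 180, 180, 180].

### API

Orientations are given as [roll, pitch, yaw] about the fixed x, y, z axes, in that order (R = Rz(yaw) Ry(pitch) Rx(roll)).
In Python, from bench import sensors, optics, job, r gives the robot as it stands.
- The arm moves only by the tool play_rows, never from a script. Its argument "motion" is a list that holds one entry, the list of rows, each a list of 6 numbers: the shift along the tool's x, y, z in cm, then the turn, a rotation vector about the tool's x, y, z in degrees. In form: [[[x, y, z, ax, ay, az], ...]]. A call has 1 to 5 rows; each row is the pose to reach, as a shift and turn from the pose commanded when the call began, along the tool's axes at that moment; what a row does not reach only later rows make up. A row lasts 1/10 s, in which the tool goes at most 50 mm and 8.59 degrees, less where a joint would pass 70% of its speed; a pose out of reach is approached as far as the arm can. A call with a gripper value outside its range is refused whole. "jaw" is the opening, from 0 (shut) to 1 (fully open), set as the call begins (left out, the last holds). The fingers move at their own pace and stop on an object; "squeeze" is the grip in N (left out, the last holds). Time passes only in rows, so rows that repeat a pose let the fingers close. It gives the time, the measured TCP pose, the force, the opening and the grip force at its end, in the units of the state.
- sensors.sense(): the state, without advancing time (a new reading comes with each control period).
- optics.snapshot(name): name is "scene" or "top"; returns a dict with "pixels" (420x560x3 uint8, red, green, blue), "mtx" (3x3 intrinsics, pixels), "R" (3x3) and "t" (3): a world point X has camera coordinates R X + t. Camera axes: x right, y down, z forward; pixel columns grow to the right and rows downward; lengths in mm; the calibration is good to about 2 mm. A picture is of the moment at which its call begins. There is no depth.
- job.hand_in(): hands the job in; it is judged then, once.
The state is a dict: "time": time; "joint_pos": joint angles; "qd": joint speeds; "joint_efforts": joint torques, N m; "tool_pos": TCP position; "tcp_rot": TCP orientation; "ft_force": force on the tool from outside, world axes, zero at the start; "wrist_torque": the same for the moment, N m; "finger_gap": finger opening in mm; "grip_force": force on a finger pad.
Only numpy, scipy, OpenCV 4.12 (cv2) and the standard library are available. Lean on these libraries where they do the work, as an engineer would, in place of code of your own. Each camera call takes 0.05 s, during which the arm holds its last target. There are 200 camera calls.

## Working session

There is one attempt and no reset: what is moved stays moved. The work goes in short steps, Python scripts to look and compute and a tool call to move; the robot and the scene stay as the last step left them, time stands still between calls to the robot, and variables do not carry over. Pictures are saved under pics/ and viewed, at most 10 in all, crops included, and the job is handed in when it is done.

Besides the shell and the picture viewer there is one more tool, called after "Call:" by a JSON object that holds its "fn" and its "kwargs". play_rows: Moves the arm, as the interface text tells. Its arguments: {"type":"object","properties":{"motion":{"type":"array","items":{"type":"array","items":{"type":"array","items":{"type":"number"}}}},"jaw":{"type":"number"},"squeeze":{"type":"number"}},"required":["motion"]}

```bash
mkdir -p pics; ls
python3 - <<'E'
from bench import sensors, optics, r
import cv2,json
print(sensors.sense())
for n in("scene","top"):
    s=optics.snapshot(n); cv2.imwrite(f"pics/{n}0.png",s["pixels"][:,:,::-1]); print(n,s["mtx"],s["R"],s["t"])
E
```

```text
pics
{'time': 0.0, 'joint_pos': array([ 7.09079399e+01,  7.51675222e+00,  8.53297331e+01, -9.01437561e-04,
        8.72614038e+01, -4.89348770e+00]), 'qd': array([ 0.00433125,  0.01461071, -0.06410772,  0.00577165, -0.07446736,
        0.00486595]), 'joint_efforts': array([ 5.44062971e-05, -5.69390774e+01, -5.00560248e+01, -1.31798633e-04,
        1.43406243e-02, -4.98820910e-06]), 'tool_pos': array([146.9761657 , 581.14791662, 230.22294348]), 'tcp_rot': array([-1.79892427e+02, -8.30628945e-03,  1.65801464e+02]), 'ft_force': array([0.58296738, 0.11341701, 0.11353055]), 'wrist_torque': array([-0.04497607,  0.06251164, -0.00726803]), 'grip_force': 0.0, 'finger_gap': 85.52702585509927}
scene [[462.92781367   0.         276.85497064]
 [  0.         462.92781367 206.90383324]
 [  0.           0.           1.        ]] [[ 0.62304402  0.78218034 -0.00317202]
 [ 0.611277   -0.48943348 -0.6219287 ]
 [-0.48801289  0.38554998 -0.78306745]] [-326.25952075 -262.18804972 1700.84997479]
top [[398.7257424    0.         281.23157868]
 [  0.         398.7257424  211.53217174]
 [  0.           0.           1.        ]] [[-0.0245971  -0.99969642  0.0014308 ]
 [-0.9855259   0.02400826 -0.16781631]
 [ 0.16773101 -0.00553788 -0.98581724]] [  12.73225317  551.22314061 1370.70329293]
```

View pics/scene0.png

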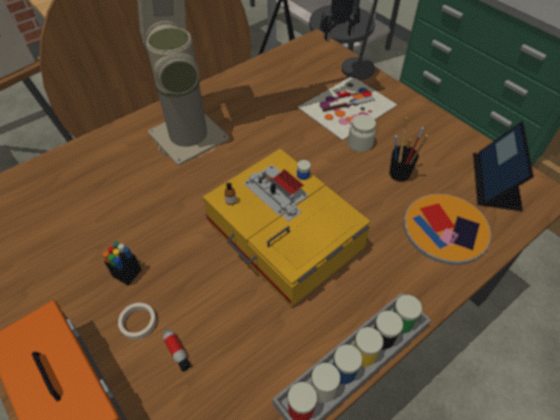

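View pics/top0.png

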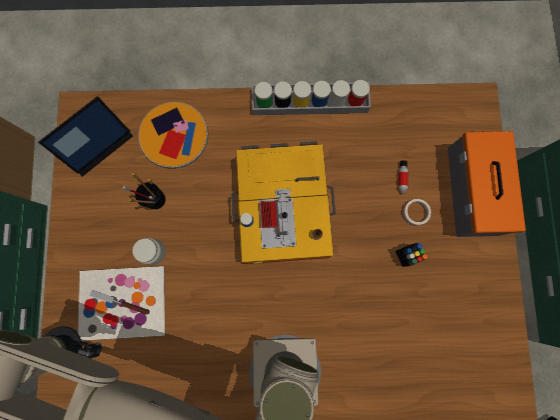

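The chest is at top-view (238–332, 145–262), with the plate and bolt around (278,220), the red catch at (268,215) and the knob near (285,215). In the scene view, the catch is at (288,181) and the knob near (272,187). Next I'll enlarge both.

Run:
```python
import cv2,numpy as np
t=cv2.imread("pics/top0.png")[135:270,225:345]; s=cv2.imread("pics/scene0.png")[140:230,200:330]
a=cv2.resize(t,None,fx=4.4,fy=4.4,interpolation=cv2.INTER_CUBIC)
b=cv2.resize(s,None,fx=6,fy=6,interpolation=cv2.INTER_CUBIC)
cv2.imwrite("pics/tc.png",a);cv2.imwrite("pics/sc.png",b)
```

```text
(no output)
```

View pics/tc.png

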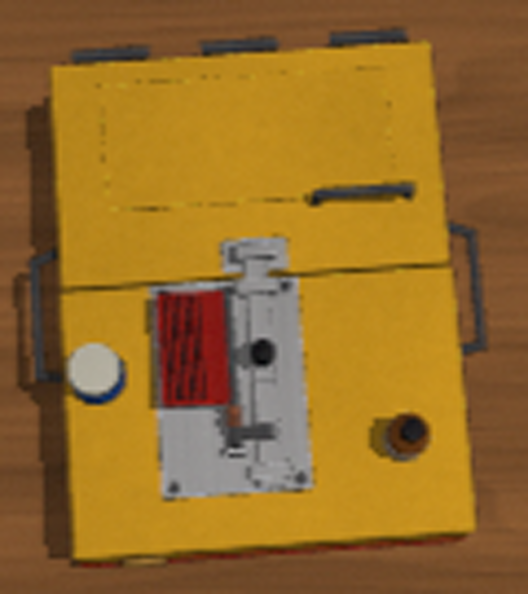

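View pics/sc.png

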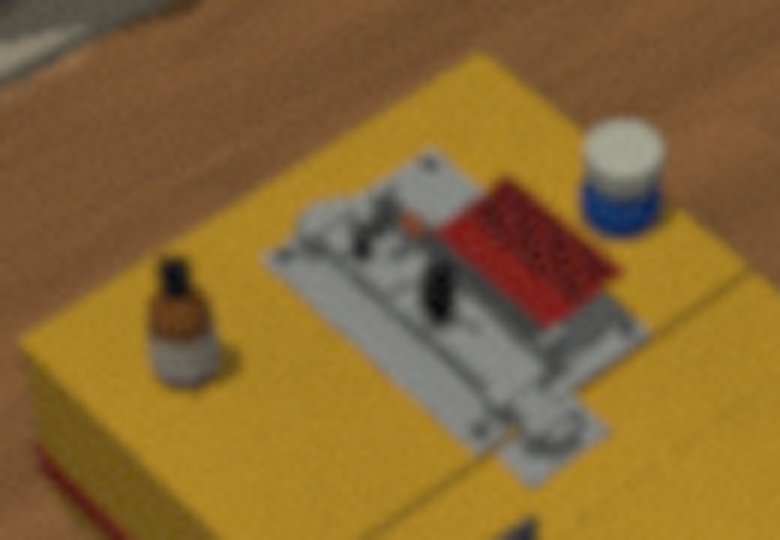

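The top crop shows the knob top at (262,350), the red plate from (157,290) to (230,405), and the deck corners at (73,558), (475,530), (430,42) and (52,67). In the scene crop, the knob top is about (440,268), the paint jar is left of the plate and the ink is right of the bolt.

```bash
cat > h.py <<'E'
import numpy as np,cv2
from scipy.optimize import least_squares
def ray(s,u,z):
    d=s["R"].T@np.linalg.solve(s["mtx"],[u[0],u[1],1]); c=-s["R"].T@s["t"]
    return c+d*(z-c[2])/d[2]
def tri(s1,u1,s2,u2):
    A=[];b=[]
    for s,u in((s1,u1),(s2,u2)):
        d=s["R"].T@np.linalg.solve(s["mtx"],[u[0],u[1],1]);d/=np.linalg.norm(d); c=-s["R"].T@s["t"]
        P=np.eye(3)-np.outer(d,d);A.append(P);b.append(P@c)
    return np.linalg.lstsq(np.vstack(A),np.hstack(b),rcond=None)[0]
def redc(s):
    h=cv2.cvtColor(s["pixels"],cv2.COLOR_RGB2HSV); p=s["pixels"].astype(int)
    m=((p[...,0]>110)&(p[...,1]<60)&(p[...,2]<70)).astype(np.uint8)
    return m
E
python3 - <<'E'
from h import *
from bench import optics
T=optics.snapshot("top");S=optics.snapshot("scene")
t=lambda x,y:(x/4.4+225-.4,y/4.4+135-.4); s=lambda x,y:(x/6+200-.4,y/6+140-.4)
c=[ray(T,t(*p),140)for p in((73,558),(475,530),(430,42),(52,67))]
print(np.round(c,1)); 
for i in range(4):
    d=c[(i+1)%4]-c[i];print(np.linalg.norm(d),np.degrees(np.arctan2(d[1],d[0])))
print("knob",ray(T,t(262,350),192),ray(S,s(440,268),192),tri(T,t(262,350),S,s(440,268)))
print("ink cap",tri(T,t(412,430),S,s(173,268)),"jar",tri(T,t(96,370),S,s(622,140)))
us=[]
for I,box in((T,(135,270,225,345)),(S,(140,230,200,330))):
    m=redc(I);b=np.zeros_like(m);b[box[0]:box[1],box[2]:box[3]]=m[box[0]:box[1],box[2]:box[3]]
    b=cv2.morphologyEx(b,cv2.MORPH_CLOSE,np.ones((3,3)))
    n,l,st,ce=cv2.connectedComponentsWithStats(b);k=1+st[1:,4].argmax();us.append(ce[k]);print(ce[k],st[k],ray(I,ce[k],178))
print(tri(T,us[0],S,us[1]))
E
```

```text
[[ 374.4  133.8  140. ]
 [ 387.7 -163.8  140. ]
 [ 765.5 -146.3  140. ]
 [ 752.3  147.1  140. ]]
297.88857834667886 -87.44325051038
378.2091989627957 2.6521378684096852
293.708086180689 92.56523752994586
378.18183384557403 -177.98122184468545
knob [517.97044898  -9.00544887 192.        ] [515.27396552  -6.58795127 192.        ] [517.56080302  -8.71522511 195.49292651]
ink cap [ 454.52776855 -113.21498669  213.99238961] jar [506.46834055 111.61175752 193.60969224]
[269.375      214.48026316] [261 201  16  26 304] [520.32231584  38.33054156 178.        ]
[284.11811024 184.71653543] [273 176  23  18 127] [526.72330159  24.63252026 178.        ]
[520.14287506  35.25591388 165.47058207]
```

Call:
{"fn": "play_rows", "kwargs": {"motion": [[[-2, -1.7, -0.5, 0, 0, 0], [-5.5, -4.7, -1, 0, 0, 0], [-9, -7.7, -1.5, 0, 0, 0], [-12.5, -10.7, -1.5, 0, 0, 0], [-16, -13.7, -1.5, 0, 0, 0]]], "jaw": 0.5}}

```text
time: 0.7
tool_pos: [269.3, 408.2, 246.4]
tcp_rot: [180.0, 0.0, 165.8]
ft_force: [1.1, -0.5, 0.5]
finger_gap: 42.5
grip_force: 0.0
```

Call:
{"fn": "play_rows", "kwargs": {"motion": [[[-3.5, -3, 0, 0, 0, 0], [-7, -6, 0, 0, 0, 0], [-10.5, -9, 0, 0, 0, 0], [-14, -12.1, 0, 0, 0, 0], [-17.5, -15.1, 0, 0, 0, 0]]]}}

```text
time: 1.2
tool_pos: [401.9, 218.5, 246.4]
tcp_rot: [180.0, 0.0, 165.8]
ft_force: [2.0, 0.2, -0.0]
finger_gap: 43.0
grip_force: 0.0
```

Call:
{"fn": "play_rows", "kwargs": {"motion": [[[-3.5, -3, 0, 0, 0, -3], [-7, -6, 0, 0, 0, -8], [-10.5, -9, 0, 0, 0, -13], [-13.5, -11.7, 0, 0, 0, -16.6], [-15.5, -13.4, 0, 0, 0, -16.6]]]}}

```text
time: 1.7
tool_pos: [519.6, 49.7, 246.0]
tcp_rot: [-180.0, -0.0, -177.6]
ft_force: [-0.6, 0.3, 0.1]
finger_gap: 42.8
grip_force: 0.0
```

Call:
{"fn": "play_rows", "kwargs": {"motion": [[[0, 0, 0, 0, 0, 0], [0, 0, 0, 0, 0, 0], [0, 0, 0, 0, 0, 0]]]}}

```text
time: 2.0
tool_pos: [518.2, 53.1, 246.2]
tcp_rot: [180.0, -0.0, -177.6]
ft_force: [0.7, 0.6, -0.3]
finger_gap: 42.7
grip_force: 0.0
```

Call:
{"fn": "play_rows", "kwargs": {"motion": [[[-1, -1.6, 0, 0, 0, 0], [-2.1, -3.4, 0, 0, 0, 0], [-2.1, -3.4, 0, 0, 0, 0], [-2.1, -3.4, 0, 0, 0, 0]]]}}

```text
time: 2.4
tool_pos: [541.1, 19.4, 246.2]
tcp_rot: [180.0, -0.0, -177.6]
ft_force: [0.0, -0.0, 1.0]
finger_gap: 42.4
grip_force: 0.0
```

Run:
```python
from bench import sensors, optics
import cv2,numpy as np
print(sensors.sense()["tool_pos"])
S=optics.snapshot("scene")["pixels"][:,:,::-1];T=optics.snapshot("top")["pixels"][:,:,::-1]
a=cv2.resize(S[110:240,200:330],None,fx=4.6,fy=4.6,interpolation=cv2.INTER_CUBIC)
cv2.imwrite("pics/s1.png",a)
```

```text
[541.08540359  19.40053933 246.23453232]
```

View pics/s1.png

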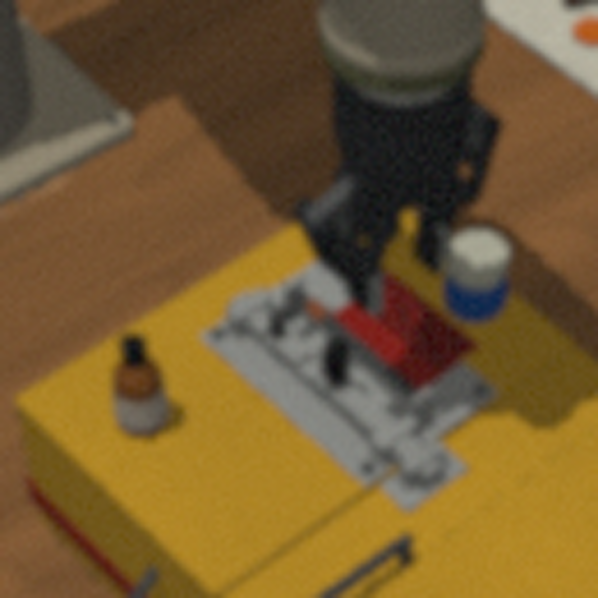

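The fingers hang above the catch: the bolt-side tip is at crop (370,308) and the plate-side tip about (430,265). I'll check these against the expected positions.

Run:
```python
from h import *
from bench import optics
S=optics.snapshot("scene")
for p in((358,300),(372,312),(382,300),(420,262),(435,270)):
    u=(p[0]/4.6+199.6,p[1]/4.6+109.6)
    for z in (240,252):
        w=ray(S,u,z);d=w[:2]-[490,-9.4];a=np.radians(2.4)
        print(p,z,np.round(w[:2]),np.round([d@[np.cos(a),np.sin(a)],d@[-np.sin(a),np.cos(a)]]))
```

```text
(358, 300) 240 [530.  -2.] [40.  6.]
(358, 300) 252 [538.  -9.] [48. -1.]
(372, 312) 240 [542.  -1.] [52.  6.]
(372, 312) 252 [551.  -8.] [61. -1.]
(382, 300) 240 [538.   9.] [49. 17.]
(382, 300) 252 [547.   2.] [57.  9.]
(420, 262) 240 [529.  46.] [41. 54.]
(420, 262) 252 [537.  39.] [49. 46.]
(435, 270) 240 [539.  49.] [52. 56.]
(435, 270) 252 [548.  42.] [60. 49.]
```

Call:
{"fn": "play_rows", "kwargs": {"motion": [[[-0.3, 0, 1.5, 0, 0, 0], [-0.3, 0, 3.0, 0, 0, 0], [-0.3, 0, 4.5, 0, 0, 0], [-0.3, 0, 5.5, 0, 0, 0], [-0.3, 0, 5.5, 0, 0, 0]]]}}

```text
time: 3.05
tool_pos: [542.4, 19.6, 188.3]
tcp_rot: [180.0, -0.3, -177.6]
ft_force: [-0.3, 0.3, -0.2]
finger_gap: 42.7
grip_force: 0.0
```

Call:
{"fn": "play_rows", "kwargs": {"motion": [[[0, 0, 0.2, 0, 0, 0], [0, 0, 0.4, 0, 0, 0], [0, 0, 0.6, 0, 0, 0], [0, 0, 0.8, 0, 0, 0], [0, 0, 0.8, 0, 0, 0]]]}}

```text
time: 3.55
tool_pos: [544.0, 19.4, 183.2]
tcp_rot: [180.0, -0.0, -177.6]
ft_force: [0.5, -0.1, 0.3]
finger_gap: 42.9
grip_force: 0.0
```

Call:
{"fn": "play_rows", "kwargs": {"motion": [[[0, 0, 0.2, 0, 0, 0], [0, 0, 0.4, 0, 0, 0], [0, 0, 0.6, 0, 0, 0], [0, 0, 0.6, 0, 0, 0], [0, 0, 0.6, 0, 0, 0]]]}}

```text
time: 4.05
tool_pos: [544.0, 19.4, 177.2]
tcp_rot: [180.0, -0.0, -177.6]
ft_force: [0.3, -0.1, 1.1]
finger_gap: 42.7
grip_force: 0.0
```

Call:
{"fn": "play_rows", "kwargs": {"motion": [[[0, 0, 0.1, 0, 0, 0], [0, 0, 0.2, 0, 0, 0], [0, 0, 0.3, 0, 0, 0], [0, 0, 0.3, 0, 0, 0], [0, 0, 0.3, 0, 0, 0]]]}}

```text
time: 4.55
tool_pos: [544.3, 19.5, 174.8]
tcp_rot: [180.0, 0.0, -177.6]
ft_force: [-0.5, 1.9, 5.1]
finger_gap: 42.6
grip_force: 2.4
```

Call:
{"fn": "play_rows", "kwargs": {"motion": [[[0, 0, 0.1, 0, 0, 0], [0, 0, 0.2, 0, 0, 0], [0, 0, 0.3, 0, 0, 0], [0, 0, 0.3, 0, 0, 0], [0, 0, 0.3, 0, 0, 0]]]}}

```text
time: 5.05
tool_pos: [544.3, 20.0, 171.9]
tcp_rot: [180.0, 0.0, -177.6]
ft_force: [-2.1, 2.9, 7.2]
finger_gap: 42.7
grip_force: 3.2
```

Run:
```python
from bench import sensors
s=sensors.sense();print(s["ft_force"],s["wrist_torque"],s["tool_pos"],s["grip_force"])
```

```text
[-2.13370779  2.87590001  7.207771  ] [0.6727237  0.32076059 0.09118832] [544.31336078  19.95873014 171.86006462] 3.1566249854222406
```

Call:
{"fn": "play_rows", "kwargs": {"motion": [[[0, 0, 0.1, 0, 0, 0], [0, 0, 0.2, 0, 0, 0], [0, 0, 0.3, 0, 0, 0], [0, 0, 0.3, 0, 0, 0], [0, 0, 0.3, 0, 0, 0]]]}}

```text
time: 5.55
tool_pos: [544.3, 20.1, 169.1]
tcp_rot: [179.9, 0.1, -177.6]
ft_force: [-2.3, 3.6, 9.0]
finger_gap: 43.1
grip_force: 4.4
```

Call:
{"fn": "play_rows", "kwargs": {"motion": [[[0, 0, 0.1, 0, 0, 0], [0, 0, 0.2, 0, 0, 0], [0, 0, 0.2, 0, 0, 0], [0, 0, 0.2, 0, 0, 0]]]}}

```text
time: 5.95
tool_pos: [544.3, 20.2, 167.3]
tcp_rot: [179.9, 0.1, -177.6]
ft_force: [-3.2, 4.2, 10.3]
finger_gap: 42.8
grip_force: 5.0
```

Call:
{"fn": "play_rows", "kwargs": {"motion": [[[0, 0, 0.1, 0, 0, 0], [0, 0, 0.2, 0, 0, 0], [0, 0, 0.2, 0, 0, 0], [0, 0, 0.2, 0, 0, 0]]]}}

```text
time: 6.35
tool_pos: [544.5, 20.1, 166.7]
tcp_rot: [179.9, 0.1, -177.6]
ft_force: [-7.9, 3.8, 19.4]
finger_gap: 42.6
grip_force: 9.4
```

Run:
```python
from bench import sensors, optics
import cv2,numpy as np
s=sensors.sense();print(s["ft_force"],s["wrist_torque"],s["tool_pos"],s["grip_force"])
S=optics.snapshot("scene")["pixels"][:,:,::-1];T=optics.snapshot("top")["pixels"][:,:,::-1]
a=cv2.resize(S[140:240,220:320],(590,590),interpolation=cv2.INTER_CUBIC)
cv2.imwrite("pics/s2.png",a)
```

```text
[-7.86508121  3.77378925 19.36478518] [1.01057327 1.46549711 0.13094081] [544.50617075  20.14951741 166.67318772] 9.358533003833145
```

View pics/s2.png

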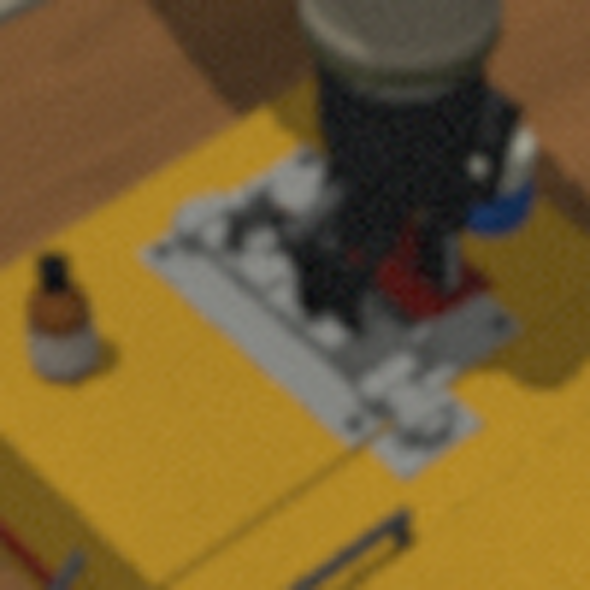

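Force jumped, so the catch is on its stop. The bolt-side finger is at crop (340,320), behind the hidden knob. Now I'll draw the bolt.

Call:
{"fn": "play_rows", "kwargs": {"motion": [[[0.3, 0, 0, 0, 0, 0], [0.6, 0, 0, 0, 0, 0], [0.9, 0, 0, 0, 0, 0], [1.2, 0, 0, 0, 0, 0], [1.5, 0, 0, 0, 0, 0]]]}}

```text
time: 6.95
tool_pos: [532.8, 19.0, 167.4]
tcp_rot: [-180.0, 0.6, -177.6]
ft_force: [10.0, 1.7, 9.3]
finger_gap: 42.7
grip_force: 6.6
```

Call:
{"fn": "play_rows", "kwargs": {"motion": [[[0.3, 0, 0, 0, 0, 0], [0.6, 0, 0, 0, 0, 0], [0.9, 0, 0, 0, 0, 0], [1.2, 0, 0, 0, 0, 0], [1.5, 0, 0, 0, 0, 0]]]}}

```text
time: 7.45
tool_pos: [518.1, 18.3, 167.5]
tcp_rot: [-180.0, 0.6, -177.6]
ft_force: [10.3, 2.0, 8.2]
finger_gap: 42.9
grip_force: 7.2
```

Call:
{"fn": "play_rows", "kwargs": {"motion": [[[0.2, 0, 0.05, 0, 0, 0], [0.5, 0, 0.05, 0, 0, 0], [0.8, 0, 0.05, 0, 0, 0], [1.1, 0, 0.05, 0, 0, 0], [1.1, 0, 0.05, 0, 0, 0]]]}}

```text
time: 7.95
tool_pos: [507.2, 17.8, 167.4]
tcp_rot: [-180.0, 0.6, -177.6]
ft_force: [8.8, 2.3, 11.8]
finger_gap: 42.4
grip_force: 7.2
```

Call:
{"fn": "play_rows", "kwargs": {"motion": [[[0.2, 0, 0, 0, 0, 0], [0.4, 0, 0, 0, 0, 0], [0.6, 0, 0, 0, 0, 0], [0.6, 0, 0, 0, 0, 0]]]}}

```text
time: 8.35
tool_pos: [501.4, 17.5, 167.5]
tcp_rot: [-180.0, 0.6, -177.6]
ft_force: [9.0, 1.1, 10.7]
finger_gap: 42.5
grip_force: 7.5
```

Not on the stop yet (no Fx jump), so I'll carry on in small steps.

Call:
{"fn": "play_rows", "kwargs": {"motion": [[[0.15, 0, 0, 0, 0, 0], [0.3, 0, 0, 0, 0, 0], [0.3, 0, 0, 0, 0, 0]]]}}

```text
time: 8.65
tool_pos: [500.4, 17.5, 167.6]
tcp_rot: [-180.0, 0.9, -177.6]
ft_force: [22.3, 2.1, 3.7]
finger_gap: 42.6
grip_force: 14.1
```

Call:
{"fn": "play_rows", "kwargs": {"motion": [[[0.1, 0, 0, 0, 0, 0], [0.2, 0, 0, 0, 0, 0], [0.2, 0, 0, 0, 0, 0]]]}}

```text
time: 8.95
tool_pos: [500.2, 17.5, 167.9]
tcp_rot: [-180.0, 1.1, -177.6]
ft_force: [32.2, 2.3, -2.7]
finger_gap: 43.0
grip_force: 19.0
```

On the stop at x≈500, where I expected it. I'll ease off the push and press slightly more to make sure the catch is held.

Call:
{"fn": "play_rows", "kwargs": {"motion": [[[-0.1, 0, 0.05, 0, 0, 0], [-0.25, 0, 0.1, 0, 0, 0], [-0.25, 0, 0.1, 0, 0, 0], [-0.25, 0, 0.1, 0, 0, 0]]]}}

```text
time: 9.35
tool_pos: [500.4, 17.5, 167.5]
tcp_rot: [-180.0, 0.8, -177.6]
ft_force: [13.7, 2.2, 12.8]
finger_gap: 42.9
grip_force: 14.9
```

Run:
```python
from bench import sensors
s=sensors.sense();print(s["ft_force"],s["wrist_torque"],s["tool_pos"],s["tcp_rot"],s["grip_force"])
```

```text
[13.65453175  2.24472012 12.84105859] [ 0.59206019 -2.1711336   0.48823976] [500.41751501  17.46534283 167.47490589] [-179.96716717    0.81836657 -177.56588386] 14.898331768345088
```

Call:
{"fn": "play_rows", "kwargs": {"motion": [[[0.05, 0, 0.05, 0, 0, 0], [0.1, 0, 0.1, 0, 0, 0], [0.1, 0, 0.1, 0, 0, 0], [0.1, 0, 0.1, 0, 0, 0]]]}}

```text
time: 9.75
tool_pos: [500.4, 17.5, 167.5]
tcp_rot: [-180.0, 1.0, -177.6]
ft_force: [16.2, 2.3, 15.3]
finger_gap: 42.9
grip_force: 16.3
```

Call:
{"fn": "play_rows", "kwargs": {"motion": [[[-0.1, 0, -0.3, 0, 0, 0], [-0.1, 0, -0.6, 0, 0, 0], [-0.1, 0, -0.9, 0, 0, 0], [-0.1, 0, -1.2, 0, 0, 0], [-0.1, 0, -1.3, 0, 0, 0]]]}}

```text
time: 10.25
tool_pos: [499.6, 18.3, 176.1]
tcp_rot: [179.9, 0.7, -177.5]
ft_force: [26.7, 5.1, -14.7]
finger_gap: 42.8
grip_force: 13.6
```

Call:
{"fn": "play_rows", "kwargs": {"motion": [[[-0.3, 0, 0, 0, 0, 0], [-0.6, 0, 0, 0, 0, 0], [-0.6, 0, -1, 0, 0, 0], [-0.6, 0, -3, 0, 0, 0], [-0.6, 0, -6, 0, 0, 0]]]}}

```text
time: 10.75
tool_pos: [498.9, 17.4, 233.6]
tcp_rot: [-180.0, -0.3, -177.6]
ft_force: [1.0, -0.6, 0.4]
finger_gap: 42.6
grip_force: 0.0
```

Call:
{"fn": "play_rows", "kwargs": {"motion": [[[0, 2, -4, 0, 0, 0], [0, 6, -7, 0, 0, 0], [0, 10, -7, 0, 0, 0], [0, 14, -7, 0, 0, 0], [0, 18, -7, 0, 0, 0]]]}}

```text
time: 11.25
tool_pos: [492.7, 198.5, 305.5]
tcp_rot: [-180.0, 0.0, -177.6]
ft_force: [1.2, 0.2, 0.1]
finger_gap: 43.3
grip_force: 0.0
```

Run:
```python
from bench import sensors, optics
import cv2,numpy as np
S=optics.snapshot("scene")["pixels"][:,:,::-1];T=optics.snapshot("top")["pixels"][:,:,::-1]
a=cv2.resize(S[140:240,210:310],(590,590),interpolation=cv2.INTER_CUBIC)
cv2.imwrite("pics/s3.png",a)
```

```text
(no output)
```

View pics/s3.png

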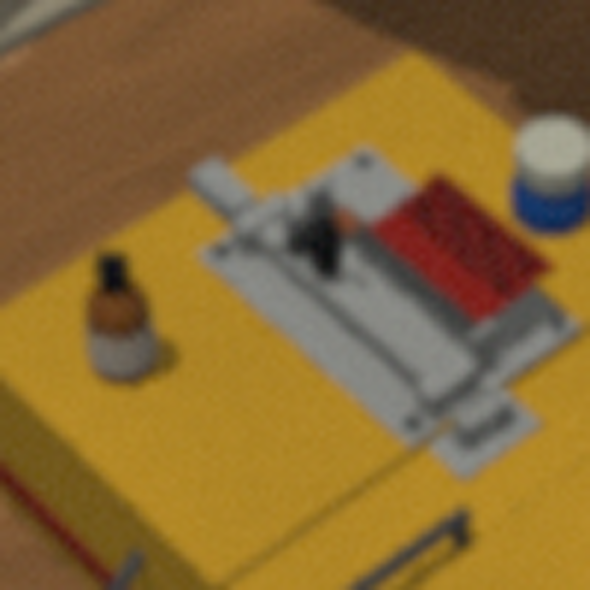

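The bolt is drawn: the bar projects at (215,185) and the knob stands at (325,245) next to the tooth arm. The red plate is up again at (460,245), the lid is shut, and the ink and jar are where they were.

Call:
{"fn": "play_rows", "kwargs": {"motion": [[[0, 0, 0, 0, 0, 0], [0, 0, 0, 0, 0, 0], [0, 0, 0, 0, 0, 0], [0, 0, 0, 0, 0, 0]]]}}

```text
time: 11.75
tool_pos: [493.3, 196.4, 304.9]
tcp_rot: [-180.0, 0.0, -177.7]
ft_force: [-0.7, 1.0, -0.3]
finger_gap: 42.6
grip_force: 0.0
```

```bash
python3 -c "
from bench import job
print(job.hand_in())"
```

```text
the job is handed in; nothing more can be done
None
```

The job is handed in at about 12 s (no verdict was returned): the bolt was drawn to its stop with the catch held down, and the last picture shows the catch up again, the lid shut and the ink and paint jar in place.

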